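Drip ring on, then find the thread hand of a lubricator cap and hold it off

TASK

The lubricator on the green plate is to be topped up: slide the aluminium drip ring down over its capped neck until it sits flat on the shoulder, and let go of it. Then unscrew that lubricator's wing cap - it may have a left-hand or a right-hand thread, so try it both ways until you find the way that gives - and lift it straight off. Finish while still holding the cap in the gripper, upright and still, at least 5 cm above where it sat, with the ring still in place; leave the lubricator on the blue plate and its cap and the other things on the desk alone.

Things in the scene. Friction and masses are not known exactly. Their poses are not given: they have to be found in the camera images.
- lubA: copper lubricator with brass foot, screwed to the desk (fixed); origin: centre of its underside, z up. Foot 72 mm dia, 8 mm high; body 52 mm dia up to a flat shoulder 45 mm above the desk; above it a neck, hidden by the cap. Its x axis: how its cap's wing lies when tight (within 3 degrees). Two look alike; which stands on green, left or right, changes from run to run
- lubB: copper lubricator with brass foot, screwed to the desk (fixed); origin: centre of its underside, z up. Foot 72 mm dia, 8 mm high; body 52 mm dia up to a flat shoulder 45 mm above the desk; above it a neck, hidden by the cap. Its x axis: how its cap's wing lies when tight (within 3 degrees). Two look alike; which stands on green, left or right, changes from run to run
- capA_wing (a point): centre of the upright steel wing (flat bar 34 mm long along its x, 14 mm thick along y, 20 mm high) on the brass cap of lubA; z up. Tight: this point 86 mm above the desk, wing top 96, wing foot (cap's flat top) 75.5, cap skirt down to 53. Cap 39 mm dia, about 110 g, a loose part; turned free it lifts straight up (17 mm to clear the neck), turned under 25 degrees it cannot lift
- capB_wing (a point): centre of the upright steel wing (flat bar 34 mm long along its x, 14 mm thick along y, 20 mm high) on the brass cap of lubB; z up. Tight: this point 86 mm above the desk, wing top 96, wing foot (cap's flat top) 75.5, cap skirt down to 53. Cap 39 mm dia, about 110 g, a loose part; turned free it lifts straight up (17 mm to clear the neck), turned under 25 degrees it cannot lift
- lubA_shoulder (a point): centre of the flat shoulder of lubA, 45 mm above the desk, on the neck axis. The drip ring, fully home, lies on this shoulder around the lower cap: ring centre 10 mm above this point
- lubB_shoulder (a point): centre of the flat shoulder of lubB, 45 mm above the desk, on the neck axis. The drip ring, fully home, lies on this shoulder around the lower cap: ring centre 10 mm above this point
- lubA_neck (a point): centre of the neck's top inside the cap of lubA, 69.5 mm above the desk. The thread is an interrupted quick thread of unseen hand: of the two lubricators one loosens anticlockwise seen from above, the other clockwise. The loosening way the cap turns freely at constant height and is free after 45 degrees (40 to 55; a stop at 59); the other way it is blocked hard within 8 degrees
- lubB_neck (a point): centre of the neck's top inside the cap of lubB, 69.5 mm above the desk. The thread is an interrupted quick thread of unseen hand: of the two lubricators one loosens anticlockwise seen from above, the other clockwise. The loosening way the cap turns freely at constant height and is free after 45 degrees (40 to 55; a stop at 59); the other way it is blocked hard within 8 degrees
- plate_green: flat green painted square plate 110 x 110 mm, 2 mm thick, under the lubricator to be worked on, centred on it; origin at its centre on the desk
- plate_blue: flat blue painted square plate, the same size, under the other lubricator, which is to be left alone; origin at its centre on the desk
- ring_center (a point): centre (half-way up) of the loose aluminium drip ring: 62 mm outer dia, 44 mm bore, 20 mm high, lying flat on the desk at the start (this point 10 mm up), z along its bore; the same either way up. It passes over the cap with 2.5 mm to spare all round
- guard: bystander: brass gauge glass guard, a round cage lying along its x, 96 mm long, 32 mm dia; origin under its centre
- wheel: bystander: red spoked handwheel lying flat, 84 mm dia, 18 mm high at the hub; origin under its centre
- eccentric: bystander: steel eccentric lying flat, 60 mm dia, 22 mm high; origin under its centre
- funnel: bystander: tin funnel standing mouth down, 72 mm dia, 68 mm high; origin under its centre
- driver: bystander: screwdriver lying on the desk along its x, 160 mm long
Mind the look-alikes: they are no part of the job. Leave any pink or turquoise look-alike of the lubB alone.

How it is judged:
By the outcome, as a careful person would: the job done as asked, in the order asked, and still so for the second after the job is handed in, while the arm keeps its last pose, push and grip.
It also fails if it takes over 64 s, if anything falls off the work surface, if the arm or the gripper's body presses on something with over 40 N, if the wrist force passes 120 N, or if a joint passes its speed limit or range.

ROBOT

A 6-joint arm with a two-finger parallel gripper is mounted at the origin on the work surface. World frame = base frame: x ahead of the robot, y to its left, z up, the work surface at z = 0. Lengths are in mm, angles in rad, forces in N, time in s.
With the tool pointing down it reaches from about 325 to 1000 mm from the base axis. Payload 5.1 kg.
Tool frame: the origin (TCP) lies midway between the tips of the shut fingers; the grasp point (between the pads) lies 19 mm behind it (arm.grip_point_offset is the distance from the TCP to the grasp point, in mm); z points along the fingers, y is the line along which they close (so a half turn about z gives the same grasp; the last joint's range is limited). The gripper opens to 85 mm and grips with 20 to 120 N. Pads are 22 mm wide; open, the fingers measure 114 mm over their backs; the gripper's body (76 mm by 85 mm) begins 54 mm behind the grasp point. The pads swing forward as they close: fully open they stand 13 mm farther back than shut.
Start: joints at [1.162, 0.124, 1.65, -0, 1.367, -0.083], TCP at [208.064, 615.787, 231.322] pointing down, gripper open.
Joint ranges: [-2.61, 2.61], [-1.02, 2.33], [0.03, 2.71], [-1.35, 4.49], [0.32, 2.68], [-2.91, 2.91]. Speed limits (rad/s): [2.57, 2.57, 3.14, 3.14, 3.14, 3.14].

INTERFACE

Orientations are given as a 3x3 rotation matrix whose columns are the frame's x, y, z axes.
In Python, from cell import arm gives the robot as it stands. The module is installed in compiled form; this text tells all that it offers. Calls block until the motion is done:
- arm.reach(position, orientation): joint-space move of the TCP to a pose.
- arm.servo_line(position, rot=None, vel=150, f_stop=None): straight line of the TCP; rot=None keeps the orientation; vel is the mean speed in mm/s. With f_stop (N) it stops when the force on the tool has changed by that much, and returns True; else False.
- arm.goto_joints(angles): joint-space move.
- arm.open() and arm.clamp(): open the fingers fully, or close them until they stop; the grip force is fixed at half the most.
- arm.sleep(seconds).
- arm.inverse_kinematics(position, orientation): joint angles nearest the present ones, or None.
- arm.capture(name): name is "scene" or "side" or "wrist"; returns a dict with "pixels" (420x560x3 uint8, blue, green, red), "fx", "fy", "cx", "cy" (pixels), "k1" (the pictures are not rectified: a ray, as slopes to the right and down, at radius r is drawn at 1 + k1 r^2 times it, then the intrinsics apply), "R" (3x3) and "t" (3): a world point X has camera coordinates R X + t; the wrist camera has in their place "hand_eye" (4x4, takes a point from camera to tool coordinates, whose origin is the TCP and whose axes are the flange's). Camera axes: x right, y down, z forward; pixel columns grow to the right and rows downward; lengths in mm; the calibration is good to about 2 mm. A picture is of the moment at which its call begins: read the wrist's pose just before it. There is no depth.
A pose or a line that the arm cannot do raises arm.Unreachable and nothing moves.
- arm.close_job(): hands the job in; it is judged then, once.
Trained networks look in the newest picture that a camera, given by its name, has taken for a name from the list of things; names that differ only in an ending like _2 or _b are one class to them, and where a whole thing is asked for, a point or a joint stands for the part that bears it (a point fixed in the world has none). Each returns a list of dicts, best first, with "conf" (0 to 1); they miss things now and then, are a little off and sometimes report something else, mostly with a low value. They report only what shows in the picture. A call takes as long as a camera call. They do not tell look-alikes from the thing itself.
- arm.regions_of(camera, target): "mask" (420x560 bool, what is visible of it) and "rect" ([centre column, centre row, width, height] in pixels, round what is visible of it).
Readings, each from a call of its own:
- arm.get_time_s(): time.
- arm.get_qpos(): joint angles.
- arm.get_joint_velocities(): joint speeds.
- arm.get_effort(): joint torques, N m.
- arm.get_tool_pos(): TCP position.
- arm.get_eef_rot(): TCP orientation.
- arm.get_contact_force(): force on the tool from outside, world axes, zero at the start.
- arm.get_torque(): the same for the moment, N m.
- arm.get_width(): finger opening in mm.
- arm.get_grasp_force(): force on a finger pad.
Only numpy, scipy, OpenCV 4.12 (cv2) and the standard library are available. Lean on these libraries where they do the work, as an engineer would, in place of code of your own. Each camera call takes 0.05 s, during which the arm holds its last target. There are 200 camera calls.

## Working session

There is one attempt and no reset: what is moved stays moved. The work goes in short steps, each a Python script; the robot and the scene stay as the last script left them, time stands still between calls to the robot, and variables do not carry over. Pictures are saved under pics/ and viewed, at most 10 in all, crops included, and the job is handed in when it is done.

```bash
mkdir -p pics
cat > h.py <<'E'
import numpy as np, cv2
from cell import arm
def cam(name):
    R0=np.array(arm.get_eef_rot());p0=np.array(arm.get_tool_pos())
    c=arm.capture(name)
    if 'hand_eye' in c:
        H=np.array(c['hand_eye']);c['Rc']=R0@H[:3,:3];c['o']=R0@H[:3,3]+p0
    else:
        c['Rc']=np.array(c['R']).T;c['o']=-c['Rc']@np.array(c['t'])
    return c
def K(c): return np.array([[c['fx'],0,c['cx']],[0,c['fy'],c['cy']],[0,0,1.]]),np.array([c['k1'],0,0,0.])
def back(c,uv,z):
    k,d=K(c);n=cv2.undistortPoints(np.array(uv,float).reshape(-1,1,2),k,d)[:,0]
    r=np.c_[n,np.ones(len(n))]@c['Rc'].T
    return c['o']+r*((z-c['o'][2])/r[:,2])[:,None]
def proj(c,X):
    k,d=K(c);Y=(np.array(X,float).reshape(-1,3)-c['o'])@c['Rc']
    return cv2.projectPoints(Y,np.zeros(3),np.zeros(3),k,d)[0][:,0]
def down(a): # tool y axis at world angle a+90deg ; x axis at angle a
    return np.array([[np.cos(a),np.sin(a),0],[np.sin(a),-np.cos(a),0],[0,0,-1]])
E
python3 - <<'E'
from h import *
ims=[]
for n in ['scene','side','wrist']:
    c=cam(n);im=c['pixels'].copy();print(n,c['o'].round(),c['Rc'][:,2].round(2))
    for t in ['plate_green','plate_blue','ring_center','lubA','capA_wing']:
        for d in arm.regions_of(n,t)[:4]:
            m=np.argwhere(d['mask']);v,u=m.mean(0);
            print(t,round(d['conf'],2),np.round(d['rect']),back(c,[[u,v]],{'ring_center':10,'capA_wing':86,'lubA':30}.get(t,2)).round()[0])
    cv2.imwrite(f'pics/{n}0.png',im)
E
```

```text
scene [1163.  252. 1054.] [-0.48 -0.21 -0.85]
plate_green 0.64 [200. 191.  43.  32.] [ 606. -251.    2.]
plate_blue 0.92 [344. 254.  48.  35.] [644. 240.   2.]
ring_center 0.66 [292. 186.  22.  25.] [475.   7.  10.]
ring_center 0.66 [165. 168.  21.  21.] [ 592. -416.   10.]
lubA 0.63 [201. 176.  16.  17.] [ 570. -279.   30.]
capA_wing 0.44 [202. 173.  12.  17.] [ 603. -250.   86.]
side [ 499. -691.  861.] [ 0.08  0.66 -0.75]
plate_green 0.69 [295. 334.  62.  53.] [ 593. -274.    2.]
plate_blue 0.68 [282. 178.  49.  31.] [630. 210.   2.]
ring_center 0.8 [233. 234.  26.  21.] [471.   5.  10.]
capA_wing 0.89 [296. 317.  22.  24.] [ 593. -273.   86.]
wrist [135. 642. 374.] [ 0.29 -0.1  -0.95]
```

View pics/scene0.png

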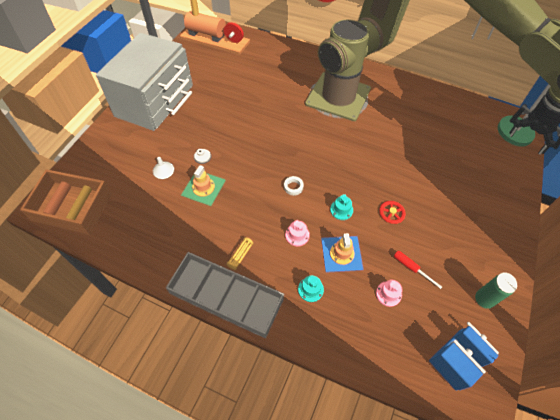

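View pics/side0.png

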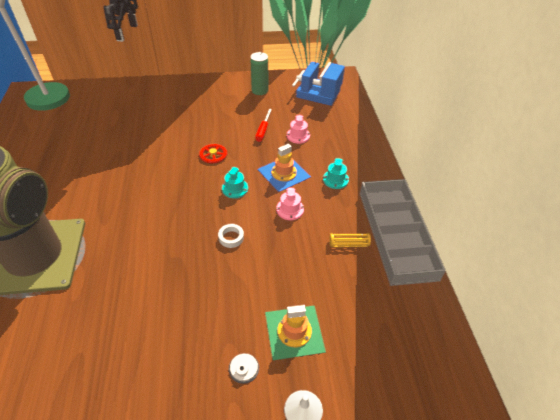

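The scene view shows the green plate with its lubricator at about (202,185) and the ring at (292,186). In the side view they are at (295,325) and (231,236). That puts the ring near (472,6) and the lubricator near (597,-262). I'll look at the ring from close above.

```bash
cat >> h.py <<'E'
def hullfit(c,mask,circ,xy):
    """xy of an upright solid of circles [(r,z)..] whose hull's centroid meets the mask hull's"""
    def cen(pts):
        h=cv2.convexHull(np.float32(pts).reshape(-1,1,2));m=cv2.moments(h);return np.array([m['m10']/m['m00'],m['m01']/m['m00']]),m['m00']
    n,lab,st,_=cv2.connectedComponentsWithStats(mask.astype(np.uint8))
    k=1+np.argmax(st[1:,4]);obs,Ao=cen(np.argwhere(lab==k)[:,::-1])
    t=np.linspace(0,6.283,60);xy=np.array(xy,float);zm=np.mean([z for r,z in circ])
    for _ in range(6):
        mod,Am=cen(proj(c,np.vstack([np.c_[xy[0]+r*np.cos(t),xy[1]+r*np.sin(t),z+0*t] for r,z in circ])))
        xy+=(back(c,[obs],zm)-back(c,[mod],zm))[0,:2]
    return xy,Ao/Am
E
python3 - <<'E'
from h import *
print(np.array(arm.get_eef_rot()).round(2))
for a in [-.4,0,np.pi]:
    for p in [(472,6,200),(597,-262,276)]:
        q=arm.inverse_kinematics(p,down(a)); print(a,p,None if q is None else np.round(q,2))
arm.reach((472,6,200),down(-.4 if arm.inverse_kinematics((597,-262,276),down(-.4)) is not None else 0))
c=cam('wrist');cv2.imwrite('pics/w1.png',c['pixels']);print(c['o'].round(),arm.get_time_s(), proj(c,[[472,6,10]]))
for d in arm.regions_of('wrist','ring_center'): print(d['conf'],d['rect'],hullfit(c,d['mask'],[(31,0),(31,20)],(472,6)))
E
```

```text
[[-0.95  0.32  0.  ]
 [ 0.32  0.95  0.  ]
 [ 0.    0.   -1.  ]]
-0.4 (472, 6, 200) [-0.1  -0.26  2.07 -0.    1.33  1.87]
-0.4 (597, -262, 276) [-0.5   0.1   1.6  -0.    1.44  1.47]
0 (472, 6, 200) [-0.1  -0.26  2.07 -0.    1.33  1.47]
0 (597, -262, 276) [-0.5   0.1   1.6  -0.    1.44  1.07]
3.141592653589793 (472, 6, 200) [-0.1  -0.26  2.07 -0.    1.33 -1.67]
3.141592653589793 (597, -262, 276) [-0.5   0.1   1.6  -0.    1.44 -2.07]
[546. -24. 343.] 3.3167 [[278.64616853 186.3893792 ]]
0.71 [274.1, 184.6, 64.4, 68.8] (array([473.86281321,   8.59410299]), 0.9422397275193776)
```

View pics/w1.png

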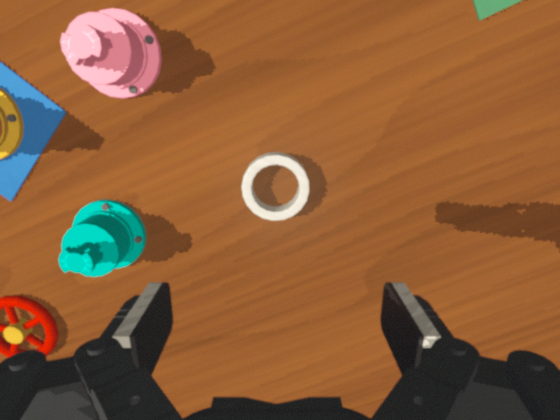

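The wrist view shows the ring at (275,185), standing alone, and the model fit agrees in size. I'll clamp it at two yaws to centre it, then look again to calibrate the wrist camera's bias.

Run:
```python
from h import *
a=-.4;p=np.array([473.5,8.])
arm.reach((*p,40),down(a+np.pi/2))
for k,b in enumerate([a+np.pi/2,a]):
    if k: arm.servo_line((*p,30),down(b),vel=40)
    print('dn',arm.servo_line((*p,-2),vel=80,f_stop=8),arm.get_tool_pos())
    arm.clamp();print(arm.get_width(),arm.get_grasp_force(),np.round(arm.get_contact_force(),1))
    arm.open()
arm.servo_line((*p,200),vel=200)
c=cam('wrist')
for d in arm.regions_of('wrist','ring_center'): print(d['conf'],d['rect'],hullfit(c,d['mask'],[(31,0),(31,20)],p),p)
print(arm.get_tool_pos(),arm.get_time_s())
```

```text
dn False [473.59738941   7.9739925   -2.03516916]
60.072079943340356 64.13386546075344 [-1.8  1.3  5.6]
dn False [473.22050062   8.03660269  -2.42813195]
59.17259233213603 64.97221000492573 [-0.1 -0.   5.6]
0.68 [275.3, 181.7, 68.0, 76.6] (array([477.01181236,   9.00159725]), 0.9680632775572955) [473.5   8. ]
[472.52242281   8.08443751 198.12948846] 10.45
```

Run:
```python
from h import *
a=-.4;arm.sleep(.3)
def ringmask(im):
    h=cv2.cvtColor(im,cv2.COLOR_BGR2HSV);m=((h[...,1]<90)&(h[...,2]>90)).astype(np.uint8)
    m[:120]=0;m[260:]=0;m[:,:200]=0;m[:,350:]=0;return m
c=cam('wrist');p=np.array(arm.get_tool_pos());print(p)
print('thr',hullfit(c,ringmask(c['pixels']),[(31,0),(31,20)],p[:2]))
for i in range(3):
    c=cam('wrist')
    for d in arm.regions_of('wrist','ring_center')[:1]: print(d['rect'],hullfit(c,d['mask'],[(31,0),(31,20)],p[:2]))
im=c['pixels'].copy();t=np.linspace(0,6.28,60)
for z in (0,20):
  cv2.polylines(im,[np.int32(proj(c,np.c_[p[0]+31*np.cos(t),p[1]+31*np.sin(t),z+0*t]))],True,(0,0,255))
# grasp again, go look at the lubricator
cv2.imwrite('pics/w2.png',cv2.resize(im[120:260,200:350],None,fx=4,fy=4))
arm.servo_line((473.5,8,-2),vel=200);arm.clamp();print(arm.get_width())
arm.servo_line((473.5,8,150),vel=200);arm.reach((597,-262,276),down(a));arm.sleep(.3)
c=cam('wrist');cv2.imwrite('pics/w3.png',c['pixels'])
for t in ['lubA','capA_wing','plate_green']:
    for d in arm.regions_of('wrist',t): print(t,d['conf'],d['rect'])
print(arm.get_tool_pos(),arm.get_time_s())
```

```text
[473.43775771   7.98633584 199.75720198]
thr (array([476.36088394,   8.94621297]), 0.9890200894318661)
[277.9, 181.9, 68.9, 70.9] (array([476.65257403,   8.63565693]), 0.9707826286207204)
[275.9, 183.6, 66.2, 71.8] (array([476.82791471,   8.37554821]), 0.9465995843846889)
[276.6, 182.1, 67.5, 71.8] (array([476.89104681,   8.63300439]), 0.9492389193088305)
59.0351634567494
lubA 0.88 [275.2, 166.1, 65.9, 58.2]
capA_wing 0.71 [280.5, 183.9, 43.6, 48.0]
plate_green 0.96 [276.1, 164.9, 126.3, 123.6]
[ 597.01669809 -261.74895057  276.09434338] 15.2583
```

View pics/w2.png

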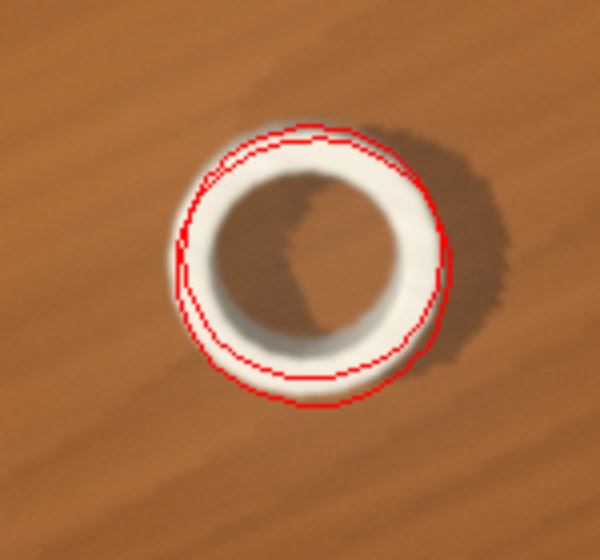

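View pics/w3.png

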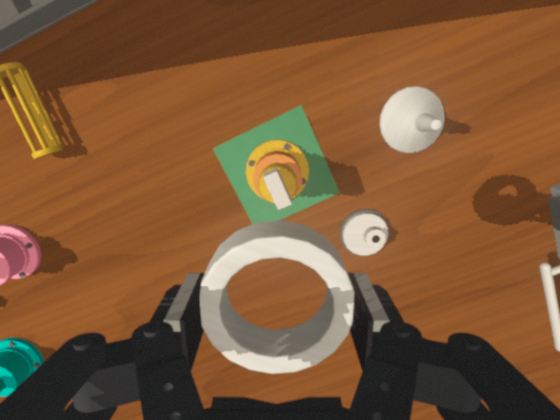

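The calibration view shows the measured ring about 3 mm to +x of its true place, a hand-eye bias I'll subtract. The second view shows the held ring level, and the green-plate lubricator at (276,172) with its wing at (277,189). Next I'll fit the wing, foot and plate.

```bash
cat >> h.py <<'E'
from scipy.optimize import minimize
def polyfit(c,mask,model,x0,step):
    """fit params so that the model's projected hull (IoU) meets the mask hull"""
    S=4;m=np.argwhere(mask)[:,::-1];o=m.min(0)-15;w=(m.max(0)-o+15)*S
    def ras(pts):
        im=np.zeros((w[1],w[0]),np.uint8);h=cv2.convexHull(np.float32((np.array(pts)-o+.5)*S)).astype(np.int32)
        return cv2.fillConvexPoly(im,h,1)
    ob=cv2.resize(mask.astype(np.float32)[o[1]:o[1]+w[1]//S,o[0]:o[0]+w[0]//S],(int(w[0]),int(w[1])))>.5
    pts=np.argwhere(ob)[:,::-1]/S+o-.5;ob=ras(pts)
    f=lambda x:-(ob&ras(proj(c,model(x)))).sum()/(ob|ras(proj(c,model(x)))).sum()
    sim=np.array([x0]+[np.array(x0)+np.eye(len(x0))[i]*step[i] for i in range(len(x0))])
    r=minimize(f,x0,method='Nelder-Mead',options=dict(initial_simplex=sim,maxiter=300,xatol=.02,fatol=1e-5));return r.x,-r.fun
def box(lx,ly,z0,z1):
    def f(x):
        C=np.array([[i*lx/2,j*ly/2] for i in(-1,1) for j in(-1,1)]);s,k=np.sin(x[2]),np.cos(x[2])
        P=C@np.array([[k,s],[-s,k]])+x[:2];return np.vstack([np.c_[P,np.full(4,z)] for z in(z0,z1)])
    return f
def discs(circ):
    t=np.linspace(0,6.283,90)
    return lambda x:np.vstack([np.c_[x[0]+r*np.cos(t),x[1]+r*np.sin(t),z+0*t] for r,z in circ])
def big(m):
    n,lab,st,_=cv2.connectedComponentsWithStats(m.astype(np.uint8));return lab==1+np.argmax(st[1:,4])
def lubmasks(im,roi):
    h=cv2.cvtColor(im,cv2.COLOR_BGR2HSV).astype(int);R=np.zeros(im.shape[:2],bool);R[roi[1]:roi[3],roi[0]:roi[2]]=1
    H,s,v=h[...,0],h[...,1],h[...,2]
    return big(R&(s<70)&(v>100)),big(R&(H>5)&(H<32)&(s>150)&(v>130)),big(R&(H>40)&(H<90)&(s>60))
E
python3 - <<'E'
from h import *
c=cam('wrist');p=np.array(arm.get_tool_pos());im=c['pixels']
w,b,g=lubmasks(im,(215,100,340,224));print([m.sum() for m in(w,b,g)])
xw=max((polyfit(c,w,box(34,14,75.5,96),[600,-262,t],[4,4,.3]) for t in np.arange(0,3.1,.5)),key=lambda r:r[1]);print('wing',xw)
print('foot+body',polyfit(c,b,discs([(36,0),(36,8),(26,45),(19.5,53),(19.5,75.5)]),[600,-262],[4,4]))
print('plate',max((polyfit(c,g,box(110,110,0,2),[600,-262,t],[4,4,.2]) for t in(0,.5,1)),key=lambda r:r[1]))
o=im.copy();o[w]=(255,0,255);o[g]=(255,255,0);o[b]=o[b]//2+np.array([0,0,120],np.uint8)
for x,mo in((xw[0],box(34,14,75.5,96)),):
    cv2.polylines(o,[cv2.convexHull(np.int32(proj(c,mo(x)).round()))],True,(0,0,0))
cv2.imwrite('pics/w4.png',cv2.resize(o[90:230,200:350],None,fx=4,fy=4,interpolation=0));print(p)
E
```

```text
[np.int64(644), np.int64(3821), np.int64(5427)]
wing (array([ 6.13333333e+02, -2.75333333e+02,  1.00000000e-01]), np.float64(-0.0))
foot+body (array([ 637.23879623, -218.28411484]), np.float64(-131955678484277.22))
plate (array([ 618.06603939, -300.9134528 ,    1.23238177]), np.float64(-84741706129627.05))
[ 597.00575226 -261.86341608  276.0583225 ]h.py:41: RuntimeWarning: overflow encountered in scalar negative
  f=lambda x:-(ob&ras(proj(c,model(x)))).sum()/(ob|ras(proj(c,model(x)))).sum()
```

View pics/w4.png

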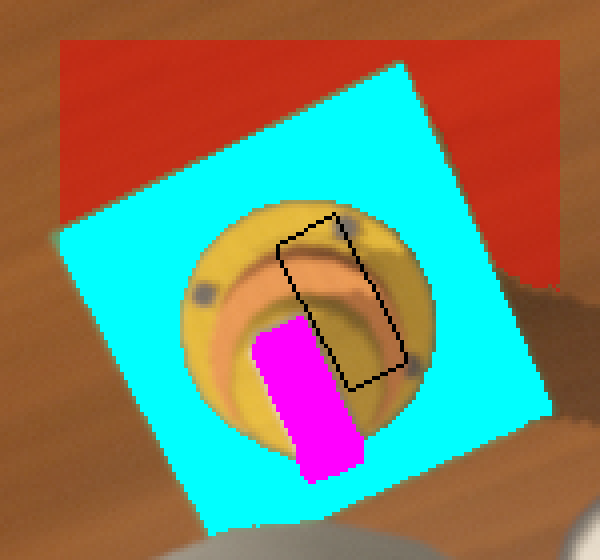

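```bash
sed -i 's/f=lambda x:-(ob/f=lambda x:-1.0*(ob/' h.py
cat >> h.py <<'E'
CIRC=[(36,2),(36,8),(26,45),(19.5,53),(19.5,75.5)]
def lubfit(c,roi,x0,theta0s=np.arange(0,3.1,.5)):
    w,b,g=lubmasks(c['pixels'],roi)
    W=max((polyfit(c,w,box(34,14,75.5,96),[*x0,t],[4,4,.3]) for t in theta0s),key=lambda r:r[1])
    hull=cv2.fillConvexPoly(np.zeros(g.shape,np.uint8),cv2.convexHull(np.argwhere(g)[:,::-1].astype(np.int32)),1)>0
    L=big(cv2.morphologyEx((hull&~g).astype(np.uint8),cv2.MORPH_OPEN,np.ones((5,5))))&~w
    A=polyfit(c,L,discs(CIRC),x0,[4,4])
    G=max((polyfit(c,g,box(110,110,0,2),[*x0,t],[4,4,.2]) for t in(0,.5,1)),key=lambda r:r[1])
    return W,A,G
E
python3 - <<'E'
from h import *
c=cam('wrist')
for r in lubfit(c,(205,100,345,224),(600,-262)): print(r)
E
```

```text
(array([ 5.94948848e+02, -2.59156690e+02,  2.15312195e-02]), np.float64(0.9530768553569856))
(array([ 596.54840621, -259.83625813]), np.float64(0.9629938575870175))
(array([ 5.95873658e+02, -2.59718584e+02,  4.81827210e-02]), np.float64(0.9829572549155119))
```

Run:
```python
from h import *
p=(592.6,-260.5);a=-.4
arm.servo_line((*p,110),down(a),vel=150);arm.sleep(.2)
print(np.round(arm.get_contact_force(),2),np.round(arm.get_torque(),2))
for z in (80,62,46):
    s=arm.servo_line((*p,z),vel=45,f_stop=6)
    print(z,s,np.round(arm.get_tool_pos(),1),np.round(arm.get_contact_force(),2),np.round(arm.get_torque(),2))
    if s: break
c=cam('wrist');cv2.imwrite('pics/w5.png',c['pixels']);print(arm.get_time_s())
```

```text
[ 0.74  0.03 -1.22] [-0.03 -0.01 -0.02]
80 False [ 592.8 -260.6   80.2] [-0.4  -0.75 -0.2 ] [ 0.03 -0.05  0.02]
62 False [ 592.4 -260.4   61.5] [ 0.26  0.19 -0.92] [ 0.05 -0.    0.01]
46 True [ 592.2 -260.3   45. ] [0.4  0.24 4.46] [ 0.02  0.04 -0.04]
18.65
```

View pics/w5.png

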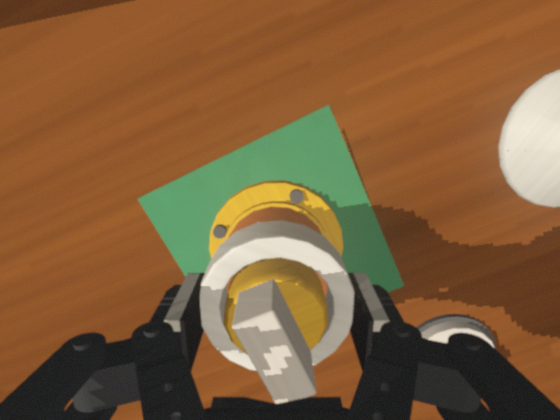

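The ring is over the cap, with its rim round the cap at (277,300). Contact came near the seating height. I'll release, rise and check.

Run:
```python
from h import *
p=(592.6,-260.5);a=-.4
print(arm.servo_line((*p,42.5),vel=20,f_stop=5),np.round(arm.get_tool_pos(),1),np.round(arm.get_contact_force(),2))
arm.open();arm.servo_line((*p,230),vel=200);arm.sleep(.3)
c=cam('wrist');im=c['pixels'];w,b,g=lubmasks(im,(150,80,400,260))
h=cv2.cvtColor(im,cv2.COLOR_BGR2HSV).astype(int)
q=np.array([595.5,-259.7]);o=im.copy()
for z in(65,):
  for r in(31,22): cv2.polylines(o,[np.int32(proj(c,discs([(r,z)])(q)).round())],True,(0,0,255))
cv2.polylines(o,[cv2.convexHull(np.int32(proj(c,box(34,14,75.5,96)([*q,.03])).round()))],True,(255,0,0))
u=proj(c,[[*q,60]])[0].astype(int);print(u,arm.get_time_s())
cv2.imwrite('pics/w6.png',cv2.resize(o[u[1]-75:u[1]+75,u[0]-100:u[0]+100],None,fx=4,fy=4,interpolation=0))
```

```text
True [ 592.2 -260.3   45. ] [-0.98  0.25  3.34]
[276 187] 20.6667
```

View pics/w6.png

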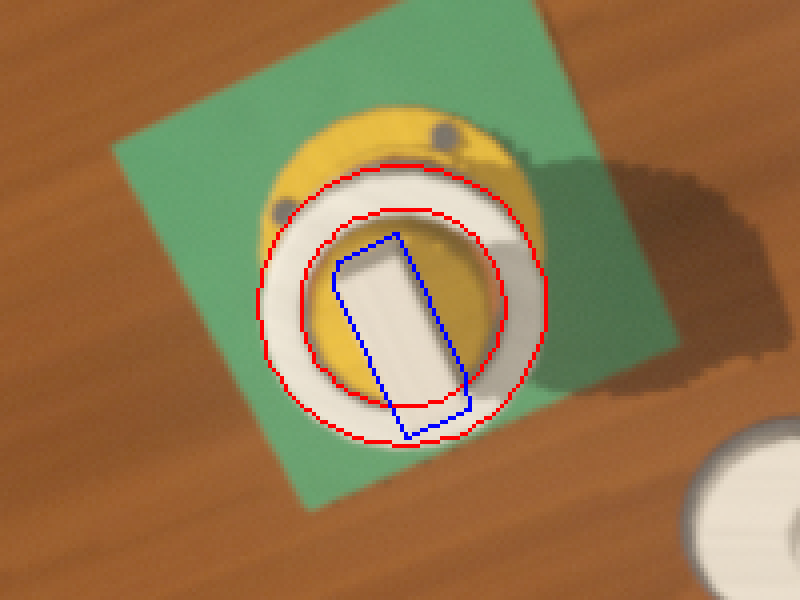

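The ring lies flat at shoulder height: the overlaid red circles at z=65 match its rims, centred on the cap. The wing lies along world x. Next I'll grip the wing and try both ways.

```bash
cat >> h.py <<'E'
def turn(p,z,a0,da,lim=.8,step=np.deg2rad(4)):
    """turn in small steps until da or moment change > lim; returns the angle reached"""
    t0=arm.get_torque()[2];a=0
    while abs(a)<abs(da)-1e-6:
        a+=np.sign(da)*step;arm.servo_line((*p,z),down(a0+a),vel=60)
        R=np.array(arm.get_eef_rot());t=arm.get_torque()[2]
        print(round(np.rad2deg(a)),round(np.rad2deg(np.arctan2(R[1,0],R[0,0])),1),'tz',round(t-t0,2),round(arm.get_time_s(),2))
        if abs(t-t0)>lim: break
    return a
E
python3 - <<'E'
from h import *
p=(592.6,-260.5);a0=.03
arm.reach((*p,130),down(a0))
print(arm.servo_line((*p,79),vel=80,f_stop=6),np.round(arm.get_tool_pos(),1))
arm.clamp();arm.sleep(.2);print(arm.get_width(),arm.get_grasp_force(),np.round(arm.get_contact_force(),1),np.round(arm.get_torque(),2))
a=turn(p,79,a0,np.deg2rad(12))
print(np.round(arm.get_contact_force(),1))
if abs(a)<.2: 
    arm.servo_line((*p,79),down(a0),vel=60);a=turn(p,79,a0,-np.deg2rad(12));print(np.round(arm.get_contact_force(),1))
E
```

```text
False [ 592.8 -260.6   79.1]
12.564004178103612 60.69545030593872 [-1.1  0.1  2.3] [-0.02  0.03  0.01]
4 5.6 tz 0.0 23.05
8 9.6 tz 0.02 23.3
12 13.6 tz 0.01 23.55
[ 1.5 -0.1  3.9]
```

Anticlockwise turns past 8° with no resistance. I'll continue that way.

Run:
```python
from h import *
p=(592.6,-260.5);a0=.03+np.deg2rad(12)
a=turn(p,79,a0,np.deg2rad(44));arm.sleep(.2)
print(arm.get_width(),np.round(arm.get_contact_force(),1))
s=arm.servo_line((*p,90),vel=25,f_stop=12)
print('lift',s,np.round(arm.get_tool_pos(),1),np.round(arm.get_contact_force(),1),arm.get_width(),arm.get_time_s())
```

```text
4 17.5 tz 0.03 23.8
8 21.5 tz -0.05 24.05
12 25.5 tz 0.02 24.3
16 29.5 tz 0.01 24.55
20 33.5 tz 0.03 24.8
24 37.5 tz -0.04 25.05
28 41.5 tz 0.02 25.3
32 45.5 tz 0.01 25.55
36 49.5 tz 0.03 25.8
40 53.5 tz 0.08 26.05
44 57.5 tz 0.01 26.3
12.212155741951834 [ 1.2 -0.8  5.1]
lift True [ 592.4 -261.    80.7] [ 0.5 -0.6  0.1] 12.390716786240876 26.775
```

Run:
```python
from h import *
p=(592.6,-260.5)
arm.sleep(.2);print(np.round(arm.get_contact_force(),1),np.round(arm.get_tool_pos(),1))
for z in (82,83,84):
    s=arm.servo_line((*p,z),vel=15,f_stop=25);arm.sleep(.1)
    print(z,s,np.round(arm.get_tool_pos(),1),np.round(arm.get_contact_force(),1),arm.get_width())
    if arm.get_contact_force()[2]<-15: break
c=cam('wrist');cv2.imwrite('pics/w7.png',c['pixels'])
```

```text
[ 0.3 -1.4  0.1] [ 592.5 -261.1   80.4]
82 False [ 592.4 -260.8   81.5] [ 2.2 -4.  -4.4] 12.621730512521015
83 False [ 592.5 -260.7   82.9] [ 2.4 -4.7 -3.8] 12.299447471269652
84 False [ 592.6 -260.7   84. ] [ 2.  -4.3 -3.7] 12.377696930536807
```

View pics/w7.png

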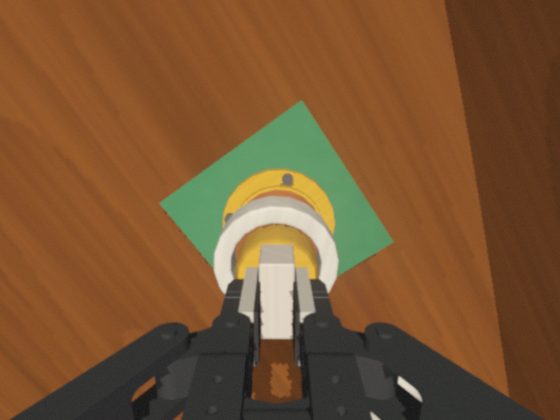

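The wing has turned with the gripper (at (277,290), in line with the fingers). The cap is rising with only light rubbing, so I'll shift slightly to relieve it and go on up.

Run:
```python
from h import *
p=(592.9,-261.2)
for z in (86,90,95,100,106,150):
    s=arm.servo_line((*p,z),vel=25 if z<110 else 60,f_stop=15)
    print(z,s,np.round(arm.get_tool_pos(),1),np.round(arm.get_contact_force(),1),round(arm.get_width(),1))
    if s: break
arm.sleep(.3);c=cam('wrist');a=c['pixels'];b=arm.capture('side')['pixels']
cv2.imwrite('pics/w8.png',np.hstack([cv2.resize(a[100:400,140:420],(373,400)),cv2.resize(b[250:390,230:370],(400,400))]));print(arm.get_time_s())
```

```text
86 False [ 592.7 -260.8   86.2] [ 0.7 -2.2 -1.1] 12.6
90 False [ 592.9 -260.8   90.4] [ 0.6  0.6 -0.6] 12.4
95 False [ 592.9 -261.1   95.3] [-0.4  0.9 -1.3] 12.3
100 False [ 593.1 -261.3  100.4] [ 0.  -1.5 -0.8] 12.7
106 False [ 593.1 -261.3  106.4] [ 0.8  0.6 -0.4] 12.0
150 False [ 592.6 -261.1  149.6] [ 0.9  0.4 -0.7] 12.5
31.0083
```

View pics/w8.png

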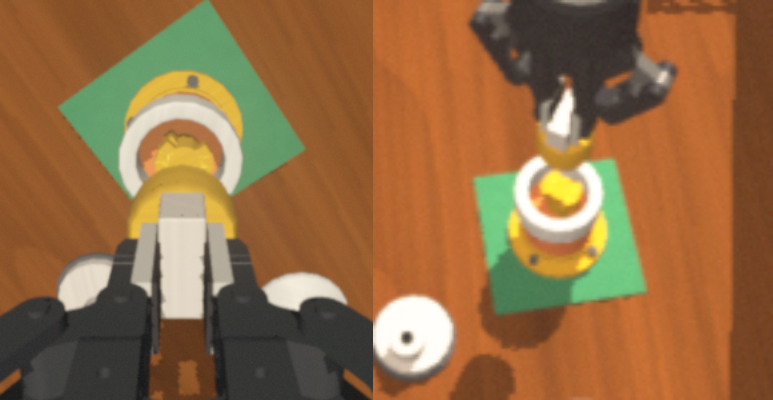

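The cap is upright in the gripper about 70 mm up, the neck is bare, and the ring is flat on the shoulder.

```bash
python3 -c "
from cell import arm
arm.sleep(.5);print(arm.close_job())"
```

```text
the job is handed in; nothing more can be done
None
```

The job is handed in: the ring sits flat on the green-plate lubricator's shoulder, and its cap, which loosened anticlockwise, is held upright about 70 mm above where it sat; no verdict came back at hand-in.

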